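# Clamp a drawer front and hold the drill guide at the mark

### The job

A new kitchen drawer front lies in the drilling jig on the worktop. Swing the red-handled clamp over until it snaps down and presses on the drawer front, then take the blue handle and pull the spring-return drill guide out until its black pointer stands over the red marker on the scale, and keep holding it there so that I can drill: your program finishes while still holding the handle. Leave the clamp closed and the drawer front in place, and do not disturb the mug, the spice jar, the screwdriver or the drawer knob.

Things in the scene. Friction and masses are not known exactly. Their poses are not given: they have to be found in the camera images.
- jig: Fixed drilling jig: plywood board 180 mm (its x) by 430 mm (y, -205 to +225) by 18 thick. Origin on the worktop below it; x away from the robot at yaw 0, y left, z up. 'jig' coordinates in this list are in this frame, mm. Fences, up to 32 high, surround the drawer front. An aluminium rail 34 wide, top at 30, runs along x at y = -130; a dark block 44 high ends it at x = 78 to 90.
- nest (a point): Point on the board's upper face under the centre of the place for the drawer front: jig (0, 20, 18); axes as the jig's.
- panel: White drawer front, 140 mm (x) by 240 mm (y) by 18 mm thick (about 20 mm with its raised field), 0.45 kg, loose, lying flat between the fences of the jig. Origin: centre of its underside, on point nest.
- lever_angle (a joint): Clamp lever angle, rad. 0 = open, leaning back 0.35 past upright to the jig's +y; grows towards -y; 0.35 upright; about 1.92 (over 1.84) closed, level over the drawer front, pad pressing with about 12 N. A spring drives it away from dead centre (about 0.85): pushed past 0.95 it snaps shut, before that it falls back open. It takes about 6 N to start it, 100 mm from the hinge.
- pivot (a point): Hinge of the clamp lever: jig (-15, 190, 50); the hinge axis is the jig's x axis. The steel cheeks about it are 36 mm wide in x and reach 59 mm above the worktop.
- lever_tip (a point): Free end of the straight clamp lever, 140 mm from the hinge. Steel bar 18 mm wide (x), 12 thick for the first 78 mm, then a red grip 62 long, 22 wide (x), 18 thick. With the lever open the tip is about 182 mm above the worktop and 48 mm to +y of the hinge.
- lever: The clamp lever (see lever_tip). Origin: on the hinge, as point pivot. A black rubber pad, 18 mm across, sits on it 68 mm from the hinge on the side which comes down on the drawer front.
- carriage_pull (a joint): Spring-return drill-guide carriage on the rail, slide in m: 0 = home (far end), grows as it is pulled along the rail to the jig's -x (towards the robot), stops at 0.085. The spring pulls it home with about 4 N at 0 rising by 1.1 N per 10 mm; let go, it runs home.
- carriage: Spring-return drill-guide carriage with a blue upright handle plate, 16 mm thick along the jig's x, 44 wide along y, 52 tall, its faces free for fingers, top 101 above the worktop. Origin: jig (40 - pull, -130, 30), below the handle; axes as the jig's. Under the handle a dark block, top 49 high, 60 long (x), 40 wide; an arm 30 wide (x) with a brass bush reaches 74 to +y, 60 high.
- grip_top (a point): Centre of the blue handle's upper face, 101 mm above the worktop.
- pointer (a point): Point on the black pointer, 3 mm wide, of the carriage: 46 mm to -y of the handle's middle (the pointer itself reaches 62 mm) and at the same jig x as the handle's centre, over the white scale strip.
- marker: Red marker tab on the white scale strip at jig y = -178; 10 mm wide along the jig's x, 30 along y, 3 thick; nothing to bump into. Origin: centre of its underside, x as the jig's x. It is set 25 to 60 mm from the pointer's home position towards the jig's -x, differently each time.
- mug: Blue mug, 80 mm across, 90 mm tall, standing beyond the jig. Origin: centre of its underside. Leave alone.
- spice: Amber spice jar with a red cap, 44 mm across, 95 mm tall, standing beyond the jig. Origin: centre of its underside. Leave alone.
- screwdriver: Yellow-handled screwdriver lying on the robot's side of the jig, roughly along y. Origin: on the worktop below it. Leave alone.
- knob: White drawer knob, 34 mm across, 30 mm tall, standing on the worktop beyond the jig. Origin: centre of its underside. Leave alone.

How it is judged:
By the outcome, as a careful person would: the job done as asked, in the order asked, and still so for the second after the job is handed in, while the arm keeps its last pose, push and grip.
It also fails if it takes over 58 s, if anything falls off the work surface, if the arm or the gripper's body presses on something with over 40 N, if the wrist force passes 120 N, or if a joint passes its speed limit or range.

### The arm

A 6-joint arm with a two-finger parallel gripper is mounted at the origin on the work surface. World frame = base frame: x ahead of the robot, y to its left, z up, the work surface at z = 0. Lengths are in m, angles in rad, forces in N, time in s.
With the tool pointing down it reaches from about 0.35 to 0.775 m from the base axis. Payload 5.5 kg.
Tool frame: the origin (TCP) lies midway between the tips of the shut fingers; the grasp point (between the pads) lies 19 mm behind it (env.hold_point_z is the distance from the TCP to the grasp point, in m); z points along the fingers, y is the line along which they close (so a half turn about z gives the same grasp; the last joint's range is limited). The gripper opens to 85 mm and grips with 20 to 120 N. Pads are 22 mm wide; open, the fingers measure 114 mm over their backs; the gripper's body (76 mm by 85 mm) begins 54 mm behind the grasp point. The pads swing forward as they close: fully open they stand 13 mm farther back than shut.
Start: joints at [-1.398, 0.313, 0.046, 1.304, 0, 1.431], TCP at [0.177, -0.547, 0.231] pointing down, gripper open.
Joint ranges: [-2.76, 2.76], [-0.86, 1.69], [-1.03, 1.26], [-2.2, 2.34], [-1.47, 1.5], [-3.14, 3.14]. Speed limits (rad/s): [2.57, 2.57, 3.14, 3.14, 3.14, 3.14].

### API

Orientations are given as a unit quaternion [w, x, y, z].
In Python, from workcell import env, read_camera gives the robot as it stands. The module is installed in compiled form; this text tells all that it offers.
- The arm moves only by the tool carry_out, never from a script. Its argument "moves" is a list of rows, each an object of numbers: "tx", "ty", "tz": the shift along the world's x, y, z in cm; "wx", "wy", "wz": the turn, a rotation vector about the world's x, y, z in rad; "claw": the closure, from -1 (fully open) to 1 (shut). A call has 1 to 8 rows; each row shifts and turns the commanded pose from where the row before left it; what a row does not reach is not made up. A row lasts 1/8 s, in which the tool goes at most 62.5 mm and 10.7 degrees, less where a joint would pass 70% of its speed; a pose out of reach is approached as far as the arm can. A call is refused whole if a number of a shift passes 6.25 or a number of a turn 0.188, either way. A call with a gripper value outside its range is refused whole. The fingers move at their own pace and stop on an object; "newtons" is the grip in N (left out, the last holds). Time passes only in rows, so rows that do not move let the fingers close. It gives the time, the measured TCP pose, the force, the opening and the grip force at its end, in the units of the state.
- env.get_state(): the state, without advancing time (a new reading comes with each control period).
- read_camera(name): name is "scene" or "top" or "wrist"; returns a dict with "image" (420x560x3 uint8, blue, green, red), "z_map" (420x560 float32, m along the optical axis (not along the pixel's ray), 0 where there is no reading), "fx", "fy", "cx", "cy" (pixels), "camera_from_world" (4x4, takes a point from world to camera coordinates); the wrist camera has in their place "hand_eye" (4x4, takes a point from camera to tool coordinates, whose origin is the TCP and whose axes are the flange's). Camera axes: x right, y down, z forward; pixel columns grow to the right and rows downward; lengths in m; the calibration is good to about 2 mm. A picture is of the moment at which its call begins: read the wrist's pose just before it.
- env.hand_in(): hands the job in; it is judged then, once.
The state is a dict: "clock": time; "joint_pos": joint angles; "qvel": joint speeds; "tau": joint torques, N m; "tcp_pos": TCP position; "orientation": TCP orientation; "wrist_force": force on the tool from outside, world axes, zero at the start; "ft_torque": the same for the moment, N m; "finger_gap": finger opening in m; "grip_force": force on a finger pad.
Only numpy, scipy, OpenCV 4.12 (cv2) and the standard library are available. Lean on these libraries where they do the work, as an engineer would, in place of code of your own. Each camera call takes 0.05 s, during which the arm holds its last target. There are 200 camera calls.

## Working session

There is one attempt and no reset: what is moved stays moved. The work goes in short steps, Python scripts to look and compute and a tool call to move; the robot and the scene stay as the last step left them, time stands still between calls to the robot, and variables do not carry over. Pictures are saved under pics/ and viewed, at most 10 in all, crops included, and the job is handed in when it is done.

Besides the shell and the picture viewer there is one more tool, called after "Request:" by a JSON object that holds its "fn" and its "kwargs", one argument or row to a line. carry_out: Moves the arm, as the interface text tells. Its arguments: {"type":"object","properties":{"moves":{"type":"array","items":{"type":"object","properties":{"tx":{"type":"number"},"ty":{"type":"number"},"tz":{"type":"number"},"wx":{"type":"number"},"wy":{"type":"number"},"wz":{"type":"number"},"claw":{"type":"number"}}}},"newtons":{"type":"number"}},"required":["moves"]}

```bash
mkdir -p pics; cat > h.py <<'E'
import numpy as np, cv2
from workcell import env, read_camera
def cloud(c):
    z=c["z_map"]; v,u=np.indices(z.shape)
    P=np.stack([(u-c["cx"])/c["fx"]*z,(v-c["cy"])/c["fy"]*z,z],-1)
    M=np.linalg.inv(c["camera_from_world"])
    return P@M[:3,:3].T+M[:3,3]
def ray(c,u,v,h):
    M=np.linalg.inv(c["camera_from_world"]); d=M[:3,:3]@np.array([(u-c["cx"])/c["fx"],(v-c["cy"])/c["fy"],1]); o=M[:3,3]
    return o+d*(h-o[2])/d[2]
E
python3 - <<'E'
from h import *
import pickle
for n in("top","scene"):
    c=read_camera(n); cv2.imwrite(f"pics/{n}0.png",c["image"]); pickle.dump(c,open(n+".pkl","wb"))
    print(n,np.linalg.inv(c["camera_from_world"])[:3,3].round(3))
print(env.get_state())
E
```

```text
top [0.527 0.072 1.015]
scene [ 0.872 -0.469  0.665]
{'clock': 0.1, 'joint_pos': array([-1.39759688e+00,  3.13977660e-01,  4.50787443e-02,  1.30363226e+00,
        1.51633865e-06,  1.43119584e+00]), 'qvel': array([ 0.00075908, -0.00239035,  0.00221498,  0.0002366 , -0.00142487,
       -0.00018482]), 'tau': array([ 2.48122124e-03, -4.81721878e+01,  2.99246603e+01,  1.26703363e-02,
       -1.89811349e-04,  7.10198066e-06]), 'tcp_pos': array([ 0.17684942, -0.54662795,  0.23046262]), 'orientation': array([-8.67313604e-04,  9.87794064e-01,  1.55763071e-01, -1.38135139e-05]), 'wrist_force': array([-0.81236173, -0.56611463,  0.96711804]), 'ft_torque': array([-0.00181856,  0.04013911,  0.01798858]), 'grip_force': 0.0, 'finger_gap': 0.08532583855868925}
```

View pics/top0.png

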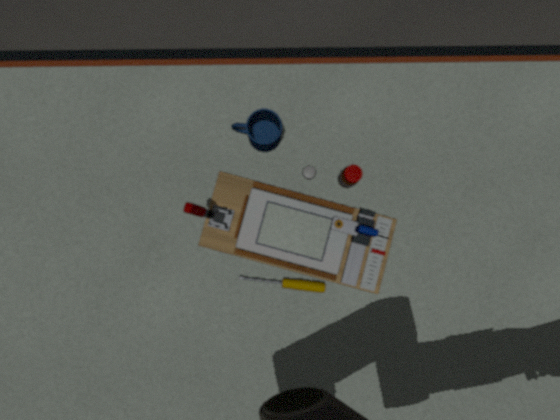

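View pics/scene0.png

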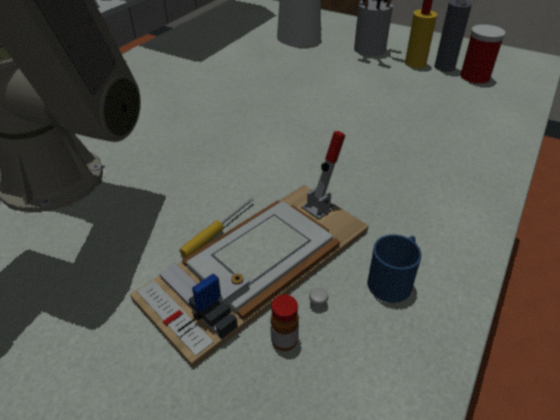

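The top view shows the red grip at (195,209), the blue handle at (367,230), the marker at (378,252) and the screwdriver at (300,284). The jig is yawed about -0.25. In the scene view the red grip is at (335,147), the handle at (207,293) and the marker at (173,317).

```bash
cat > m.py <<'E'
from h import *
import pickle
T=pickle.load(open("top.pkl","rb")); S=pickle.load(open("scene.pkl","rb"))
def masks(c):
    h=cv2.cvtColor(c["image"],cv2.COLOR_BGR2HSV); b,g,r=[c["image"][...,i].astype(int) for i in range(3)]
    return dict(red=(r>90)&(g<r*.35)&(b<r*.4), blue=(b>70)&(r<b*.4)&(g<b*.65), wood=(h[...,0]>8)&(h[...,0]<22)&(h[...,1]>70)&(h[...,2]>90))
for n,c in(("T",T),("S",S)):
    P=cloud(c)
    for k,m in masks(c).items():
        N,L,st,ce=cv2.connectedComponentsWithStats(m.astype(np.uint8))
        for i in range(1,N):
            if st[i,4]<12: continue
            p=P[(L==i)&(c["z_map"]>0)]
            print(n,k,st[i],ce[i].round(1),p.mean(0).round(3),"z",np.percentile(p[:,2],[2,98]).round(3))
P=cloud(T)
m=(P[...,2]>.011)&(P[...,2]<.2)&(P[...,0]>.3)
m=m.astype(np.uint8); m[:175]=0 ; m[:, :170]=0; m[290:,:]=m[290:,:]
# board: height 18 +-; wood colour hull
w=masks(T)["wood"]|((P[...,2]>.012)&(P[...,2]<.06)); w[:165]=0;w[300:]=0;w[:,:190]=0;w[:,405:]=0
w=cv2.morphologyEx(w.astype(np.uint8),cv2.MORPH_OPEN,np.ones((5,5)))
N,L,st,ce=cv2.connectedComponentsWithStats(w); i=1+st[1:,4].argmax()
pts=np.argwhere(L==i)[:,::-1].astype(np.float32)
q=np.array([ray(T,u,v,.018)[:2] for u,v in pts],np.float32)
r=cv2.minAreaRect(q); print("board",r, cv2.boxPoints(r))
E
python3 m.py
```

```text
T red [345 166  16  16 201] [352.8 173.3] [ 0.666 -0.101  0.095] z [0.091 0.098]
T red [185 206   5   6  18] [187.1 208.2] [0.59  0.238 0.183] z [0.179 0.185]
T red [373 250  11   4  21] [378.1 251.4] [ 0.494 -0.167  0.024] z [0.021 0.028]
T blue [359 226  19  10 102] [367.8 230.5] [ 0.542 -0.128  0.101] z [0.098 0.104]
T wood [226  62   9   3  14] [230.6  63.5] [ 1.266  0.24  -0.752] z [-0.759 -0.745]
T wood [ 199  172  152  112 2357] [240.7 220.2] [0.573 0.148 0.019] z [0.015 0.03 ]
T wood [352 208   7  12  44] [354.8 213.1] [ 0.584 -0.117  0.019] z [0.014 0.021]
T wood [374 214   4   7  14] [375.4 216.8] [ 0.574 -0.165  0.018] z [0.016 0.022]
T wood [374 219  22  75 239] [385.1 255.9] [ 0.483 -0.184  0.019] z [0.015 0.022]
T wood [335 220   8   8  37] [338.5 223.4] [ 0.559 -0.072  0.06 ] z [0.056 0.064]
T wood [355 247  14  42 118] [362.1 267.8] [ 0.458 -0.13   0.019] z [0.015 0.022]
S red [335 132   7   3  14] [338.1 132.9] [0.593 0.233 0.181] z [0.179 0.182]
S red [272 295  25  21 408] [284.1 305. ] [ 0.666 -0.103  0.093] z [0.092 0.095]
S red [164 311  17  13  66] [172.  317.2]
[... 476 characters left out ...]
62  20  21 104] [188.5 272.1] [ 0.454 -0.076  0.016] z [0.014 0.019]
S wood [231 274  12   9  57] [236.6 277.6] [ 0.558 -0.071  0.058] z [0.056 0.061]
S wood [155 276  38  43 287] [174.2 296.1] [ 0.466 -0.13   0.016] z [0.014 0.018]
S wood [241 276  49  38 164] [264.1 295.2] [ 0.605 -0.061  0.03 ] z [0.028 0.033]
S wood [131 291  90  71 763] [171.8 329.6] [ 0.504 -0.183  0.016] z [0.014 0.019]
S wood [235 314   8  12  39] [238.7 320.1] [ 0.589 -0.116  0.017] z [0.015 0.018]
board ((0.543705403804779, 0.017042189836502075), (0.42906296253204346, 0.18222130835056305), 73.72306060791016) [[ 0.39611766 -0.16335395]
 [ 0.5710352  -0.21442702]
 [ 0.6912931   0.19743833]
 [ 0.5163756   0.2485114 ]]
```

Request:
{"fn": "carry_out", "kwargs": {
  "moves": [
    {"tx":1.8,"ty":3.5,"tz":0.7,"wz":0.0406,"claw":1},
    {"tx":1.8,"ty":3.5,"tz":0.7,"wz":0.0406,"claw":1},
    {"tx":1.8,"ty":3.5,"tz":0.7,"wz":0.0406,"claw":1},
    {"tx":1.8,"ty":3.5,"tz":0.7,"wz":0.0406,"claw":1},
    {"tx":1.8,"ty":3.5,"tz":0.7,"wz":0.0406,"claw":1},
    {"tx":1.8,"ty":3.5,"tz":0.7,"wz":0.0406,"claw":1},
    {"tx":1.8,"ty":3.5,"tz":0.7,"wz":0.0406,"claw":1},
    {"tx":1.8,"ty":3.5,"tz":0.7,"wz":0.0406,"claw":1}
  ]
}}

```text
invalid input at $.moves[0]: expected keys tx, ty, tz, wx, wy, wz, claw
```

Request:
{"fn": "carry_out", "kwargs": {
  "moves": [
    {"tx":1.8,"ty":3.5,"wz":0.0406},
    {"tx":1.8,"ty":3.5,"wz":0.0406},
    {"tx":1.8,"ty":3.5,"wz":0.0406},
    {"tx":1.8,"ty":3.5,"wz":0.0406},
    {"tx":1.8,"ty":3.5,"wz":0.0406},
    {"tx":1.8,"ty":3.5,"wz":0.0406},
    {"tx":1.8,"ty":3.5,"wz":0.0406},
    {"tx":1.8,"ty":3.5,"wz":0.0406}
  ]
}}

```text
invalid input at $.moves[0]: expected keys tx, ty, tz, wx, wy, wz, claw
```

Request:
{"fn": "carry_out", "kwargs": {
  "moves": [
    {"tx":1.8,"ty":3.5,"wz":0.0406},
    {"tx":1.8,"ty":3.5,"wz":0.0406},
    {"tx":1.8,"ty":3.5,"wz":0.0406},
    {"tx":1.8,"ty":3.5,"wz":0.0406},
    {"tx":1.8,"ty":3.5,"wz":0.0406},
    {"tx":1.8,"ty":3.5,"wz":0.0406},
    {"tx":1.8,"ty":3.5,"wz":0.0406},
    {"tx":1.8,"ty":3.5,"wz":0.0406}
  ]
}}

```text
invalid input at $.moves[0]: expected keys tx, ty, tz, wx, wy, wz, claw
```

All keys are required.

Request:
{"fn": "carry_out", "kwargs": {
  "moves": [
    {"tx":1.8,"ty":3.5,"tz":0.7,"wx":0,"wy":0,"wz":0.0406,"claw":1},
    {"tx":1.8,"ty":3.5,"tz":0.7,"wx":0,"wy":0,"wz":0.0406,"claw":1},
    {"tx":1.8,"ty":3.5,"tz":0.7,"wx":0,"wy":0,"wz":0.0406,"claw":1},
    {"tx":1.8,"ty":3.5,"tz":0.7,"wx":0,"wy":0,"wz":0.0406,"claw":1},
    {"tx":1.8,"ty":3.5,"tz":0.7,"wx":0,"wy":0,"wz":0.0406,"claw":1},
    {"tx":1.8,"ty":3.5,"tz":0.7,"wx":0,"wy":0,"wz":0.0406,"claw":1},
    {"tx":1.8,"ty":3.5,"tz":0.7,"wx":0,"wy":0,"wz":0.0406,"claw":1},
    {"tx":1.8,"ty":3.5,"tz":0.7,"wx":0,"wy":0,"wz":0.0406,"claw":1}
  ]
}}

```text
clock: 1.1
tcp_pos: [0.3212, -0.2658, 0.2873]
orientation: [-0.0, 0.949, 0.314, -0.0]
wrist_force: [-0.1, -0.6, -0.0]
finger_gap: -0.0001
grip_force: 0.0
```

Request:
{"fn": "carry_out", "kwargs": {
  "moves": [
    {"tx":1.8,"ty":3.5,"tz":0,"wx":0,"wy":0,"wz":0.0406,"claw":1},
    {"tx":1.8,"ty":3.5,"tz":0,"wx":0,"wy":0,"wz":0.0406,"claw":1},
    {"tx":1.8,"ty":3.5,"tz":0,"wx":0,"wy":0,"wz":0.0406,"claw":1},
    {"tx":1.8,"ty":3.5,"tz":0,"wx":0,"wy":0,"wz":0.0406,"claw":1},
    {"tx":1.8,"ty":3.5,"tz":0,"wx":0,"wy":0,"wz":0.0406,"claw":1},
    {"tx":1.8,"ty":3.5,"tz":0,"wx":0,"wy":0,"wz":0.0406,"claw":1},
    {"tx":1.8,"ty":3.5,"tz":0,"wx":0,"wy":0,"wz":0.0406,"claw":1},
    {"tx":1.8,"ty":3.5,"tz":0,"wx":0,"wy":0,"wz":0.0406,"claw":1}
  ]
}}

```text
clock: 2.1
tcp_pos: [0.4652, 0.0142, 0.287]
orientation: [-0.0, 0.886, 0.464, -0.0]
wrist_force: [0.6, -0.2, -0.2]
finger_gap: -0.0002
grip_force: 0.0
```

Request:
{"fn": "carry_out", "kwargs": {
  "moves": [
    {"tx":1.8,"ty":3.5,"tz":0,"wx":0,"wy":0,"wz":0.0406,"claw":1},
    {"tx":1.8,"ty":3.5,"tz":0,"wx":0,"wy":0,"wz":0.0406,"claw":1},
    {"tx":1.8,"ty":3.5,"tz":0,"wx":0,"wy":0,"wz":0.0406,"claw":1},
    {"tx":1.8,"ty":3.5,"tz":0,"wx":0,"wy":0,"wz":0.0406,"claw":1},
    {"tx":1.8,"ty":3.5,"tz":0,"wx":0,"wy":0,"wz":0.0406,"claw":1},
    {"tx":1.8,"ty":3.5,"tz":0,"wx":0,"wy":0,"wz":0.0406,"claw":1},
    {"tx":1.8,"ty":3.5,"tz":0,"wx":0,"wy":0,"wz":0.0406,"claw":1},
    {"tx":1.8,"ty":3.5,"tz":0,"wx":0,"wy":0,"wz":0.0406,"claw":1}
  ]
}}

```text
clock: 3.1
tcp_pos: [0.6092, 0.294, 0.2867]
orientation: [-0.0, 0.8, 0.601, -0.0]
wrist_force: [0.8, 0.3, 0.5]
finger_gap: -0.0002
grip_force: 0.0
```

Request:
{"fn": "carry_out", "kwargs": {
  "moves": [
    {"tx":0,"ty":0,"tz":-4,"wx":0,"wy":0,"wz":0,"claw":1},
    {"tx":0,"ty":0,"tz":-4,"wx":0,"wy":0,"wz":0,"claw":1},
    {"tx":0,"ty":0,"tz":-4,"wx":0,"wy":0,"wz":0,"claw":1},
    {"tx":0,"ty":0,"tz":-3.2,"wx":0,"wy":0,"wz":0,"claw":1},
    {"tx":0,"ty":0,"tz":0,"wx":0,"wy":0,"wz":0,"claw":1}
  ]
}}

```text
clock: 3.72
tcp_pos: [0.6064, 0.292, 0.1316]
orientation: [-0.001, 0.8, 0.6, -0.004]
wrist_force: [-0.8, -0.0, 0.5]
finger_gap: -0.0003
grip_force: 0.0
```

Request:
{"fn": "carry_out", "kwargs": {
  "moves": [
    {"tx":-0.42,"ty":-1.44,"tz":0,"wx":0,"wy":0,"wz":0,"claw":1},
    {"tx":-0.42,"ty":-1.44,"tz":0,"wx":0,"wy":0,"wz":0,"claw":1},
    {"tx":-0.42,"ty":-1.44,"tz":0,"wx":0,"wy":0,"wz":0,"claw":1},
    {"tx":-0.42,"ty":-1.44,"tz":0,"wx":0,"wy":0,"wz":0,"claw":1},
    {"tx":-0.42,"ty":-1.44,"tz":0,"wx":0,"wy":0,"wz":0,"claw":1}
  ]
}}

```text
clock: 4.35
tcp_pos: [0.5899, 0.2213, 0.1385]
orientation: [0.001, 0.8, 0.6, 0.004]
wrist_force: [0.8, 4.9, -1.6]
finger_gap: -0.0
grip_force: 0.0
```

Request:
{"fn": "carry_out", "kwargs": {
  "moves": [
    {"tx":-0.28,"ty":-0.96,"tz":0,"wx":0,"wy":0,"wz":0,"claw":1},
    {"tx":-0.28,"ty":-0.96,"tz":0,"wx":0,"wy":0,"wz":0,"claw":1},
    {"tx":-0.28,"ty":-0.96,"tz":0,"wx":0,"wy":0,"wz":0,"claw":1},
    {"tx":-0.28,"ty":-0.96,"tz":0,"wx":0,"wy":0,"wz":0,"claw":1},
    {"tx":-0.28,"ty":-0.96,"tz":0,"wx":0,"wy":0,"wz":0,"claw":1}
  ]
}}

```text
clock: 4.97
tcp_pos: [0.5733, 0.172, 0.135]
orientation: [-0.0, 0.8, 0.6, -0.001]
wrist_force: [0.1, 2.0, 0.4]
finger_gap: 0.0002
grip_force: 1.0
```

Request:
{"fn": "carry_out", "kwargs": {
  "moves": [
    {"tx":-0.28,"ty":-0.96,"tz":0,"wx":0,"wy":0,"wz":0,"claw":1},
    {"tx":-0.28,"ty":-0.96,"tz":0,"wx":0,"wy":0,"wz":0,"claw":1},
    {"tx":-0.28,"ty":-0.96,"tz":0,"wx":0,"wy":0,"wz":0,"claw":1},
    {"tx":0,"ty":0,"tz":0,"wx":0,"wy":0,"wz":0,"claw":1},
    {"tx":0,"ty":0,"tz":0,"wx":0,"wy":0,"wz":0,"claw":1}
  ]
}}

```text
clock: 5.6
tcp_pos: [0.5656, 0.144, 0.1354]
orientation: [0.0, 0.8, 0.6, 0.0]
wrist_force: [1.2, -0.2, -0.4]
finger_gap: -0.0004
grip_force: 0.0
```

```bash
python3 - <<'E'
from h import *
c=read_camera("scene"); cv2.imwrite("pics/s1.png",c["image"])
E
```

```text
(no output)
```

View pics/s1.png

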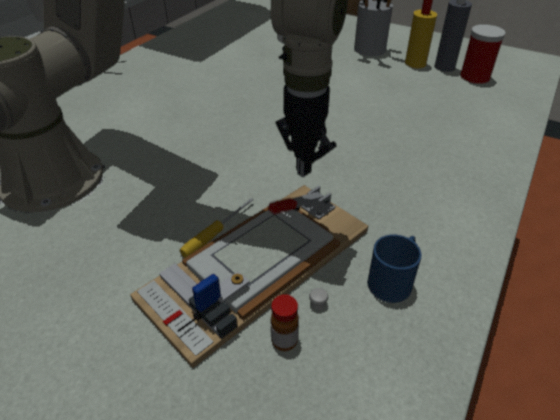

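The clamp is closed, with the red grip at (285,205) lying over the panel. Next I move above the handle and look with the wrist camera.

Request:
{"fn": "carry_out", "kwargs": {
  "moves": [
    {"tx":0,"ty":0,"tz":4,"wx":0,"wy":0,"wz":0,"claw":1},
    {"tx":-0.4,"ty":-4.5,"tz":3,"wx":0,"wy":0,"wz":0,"claw":-1},
    {"tx":-0.4,"ty":-4.5,"tz":0,"wx":0,"wy":0,"wz":0,"claw":-1},
    {"tx":-0.4,"ty":-4.5,"tz":0,"wx":0,"wy":0,"wz":0,"claw":-1},
    {"tx":-0.4,"ty":-4.5,"tz":0,"wx":0,"wy":0,"wz":0,"claw":-1},
    {"tx":-0.4,"ty":-4.5,"tz":0,"wx":0,"wy":0,"wz":0,"claw":-1},
    {"tx":-0.3,"ty":-4.8,"tz":0,"wx":0,"wy":0,"wz":0,"claw":-1},
    {"tx":0,"ty":0,"tz":0,"wx":0,"wy":0,"wz":0,"claw":-1}
  ]
}}

```text
clock: 6.65
tcp_pos: [0.5426, -0.1318, 0.2052]
orientation: [0.0, 0.801, 0.598, -0.0]
wrist_force: [0.6, -0.4, -0.1]
finger_gap: 0.0856
grip_force: 0.0
```

```bash
cat >> h.py <<'E'
from scipy.spatial.transform import Rotation as R
def wrist():
    s=env.get_state(); c=read_camera("wrist")
    q=s["orientation"]; W=np.eye(4); W[:3,:3]=R.from_quat([q[1],q[2],q[3],q[0]]).as_matrix(); W[:3,3]=s["tcp_pos"]
    c["camera_from_world"]=np.linalg.inv(W@c["hand_eye"]); return s,c
O=np.array([.5409,.0074]); A=np.array([[.960,-.280],[.280,.960]])  # rows jig x,y
def jig(p): return A@(np.asarray(p)[:2]-O)
E
python3 - <<'E'
from h import *
s,c=wrist(); cv2.imwrite("pics/w1.png",c["image"]); P=cloud(c)
print(s["tcp_pos"],jig(s["tcp_pos"]).round(4))
b,g,r=[c["image"][...,i].astype(int) for i in range(3)]
for k,m in dict(red=(r>70)&(g<r*.35)&(b<r*.4), blue=(b>60)&(r<b*.4)&(g<b*.65)).items():
    N,L,st,ce=cv2.connectedComponentsWithStats(m.astype(np.uint8))
    for i in range(1,N):
        if st[i,4]>60:
            p=P[(L==i)&(c["z_map"]>0)]; 
            h=.101 if k=="blue" else .021
            print(k,st[i],ce[i].round(1),p.mean(0).round(4),"ray",ray(c,*ce[i],h).round(4),"jig",jig(ray(c,*ce[i],h)).round(4),np.percentile(p[:,2],[5,95]).round(3))
E
```

```text
[ 0.54263805 -0.13178487  0.20522134] [ 0.0406 -0.1331]
red [ 396   94   61   49 2339] [426.9 116.7] [ 0.6641 -0.1017  0.0945] ray [ 0.6931 -0.1137  0.021 ] jig [ 0.1801 -0.0736] [0.093 0.096]
red [231 213  10  31 275] [235.4 227.7] [ 0.4933 -0.1656  0.0225] ray [ 0.493 -0.166  0.021] jig [ 0.0025 -0.1799] [0.021 0.024]
blue [261 173  19  55 924] [269.9 199.6] [ 0.5416 -0.1268  0.1004] ray [ 0.5417 -0.1265  0.101 ] jig [ 0.0382 -0.1283] [0.099 0.102]
```

View pics/w1.png

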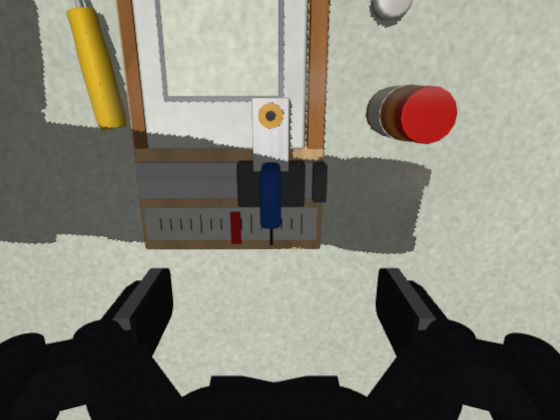

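The wrist view shows the handle at (270,200), the pointer at (271,236) and the marker at (235,228), so the pull needed is about 36 mm. Now I descend and grip.

Request:
{"fn": "carry_out", "kwargs": {
  "moves": [
    {"tx":0,"ty":0.4,"tz":-4,"wx":0,"wy":0,"wz":0,"claw":-1},
    {"tx":0,"ty":0,"tz":-4,"wx":0,"wy":0,"wz":0,"claw":-1},
    {"tx":0,"ty":0,"tz":-3.1,"wx":0,"wy":0,"wz":0,"claw":-1},
    {"tx":0,"ty":0,"tz":-3,"wx":0,"wy":0,"wz":0,"claw":-1},
    {"tx":0,"ty":0,"tz":0,"wx":0,"wy":0,"wz":0,"claw":-1}
  ]
}}

```text
clock: 7.32
tcp_pos: [0.5406, -0.1227, 0.0621]
orientation: [-0.002, 0.799, 0.601, -0.001]
wrist_force: [0.2, 0.9, 0.3]
finger_gap: 0.0849
grip_force: 0.0
```

Request:
{"fn": "carry_out", "kwargs": {
  "moves": [
    {"tx":0,"ty":0,"tz":0,"wx":0,"wy":0,"wz":0,"claw":1},
    {"tx":0,"ty":0,"tz":0,"wx":0,"wy":0,"wz":0,"claw":1},
    {"tx":0,"ty":0,"tz":0,"wx":0,"wy":0,"wz":0,"claw":1},
    {"tx":0,"ty":0,"tz":0,"wx":0,"wy":0,"wz":0,"claw":1},
    {"tx":0,"ty":0,"tz":0,"wx":0,"wy":0,"wz":0,"claw":1},
    {"tx":0,"ty":0,"tz":0,"wx":0,"wy":0,"wz":0,"claw":1}
  ],
  "newtons": 60
}}

```text
clock: 8.07
tcp_pos: [0.5419, -0.1248, 0.0652]
orientation: [-0.0, 0.8, 0.6, -0.0]
wrist_force: [-3.6, 1.5, 6.6]
finger_gap: 0.0155
grip_force: 59.7
```

Request:
{"fn": "carry_out", "kwargs": {
  "moves": [
    {"tx":-0.57,"ty":0.17,"tz":0,"wx":0,"wy":0,"wz":0,"claw":1},
    {"tx":-0.57,"ty":0.17,"tz":0,"wx":0,"wy":0,"wz":0,"claw":1},
    {"tx":-0.57,"ty":0.17,"tz":0,"wx":0,"wy":0,"wz":0,"claw":1},
    {"tx":-0.57,"ty":0.17,"tz":0,"wx":0,"wy":0,"wz":0,"claw":1},
    {"tx":-0.57,"ty":0.16,"tz":0,"wx":0,"wy":0,"wz":0,"claw":1},
    {"tx":-0.57,"ty":0.16,"tz":0,"wx":0,"wy":0,"wz":0,"claw":1},
    {"tx":0,"ty":0,"tz":0,"wx":0,"wy":0,"wz":0,"claw":1},
    {"tx":0,"ty":0,"tz":0,"wx":0,"wy":0,"wz":0,"claw":1}
  ]
}}

```text
clock: 9.07
tcp_pos: [0.5108, -0.1157, 0.0653]
orientation: [0.002, 0.8, 0.6, 0.002]
wrist_force: [6.4, -0.9, -0.6]
finger_gap: 0.0155
grip_force: 59.0
```

```bash
python3 - <<'E'
from h import *
s,c=wrist(); a=c["image"]
c2=read_camera("scene")
b=cv2.resize(c2["image"][250:370,120:300],(540,360),interpolation=cv2.INTER_CUBIC)
cv2.imwrite("pics/w2.png",a); cv2.imwrite("pics/s2.png",b)
print(s["tcp_pos"],jig(s["tcp_pos"]).round(4),s["wrist_force"].round(1))
E
```

```text
[ 0.51080867 -0.11570679  0.06525435] [ 0.0056 -0.1266] [ 6.4 -0.9 -0.6]
```

View pics/w2.png

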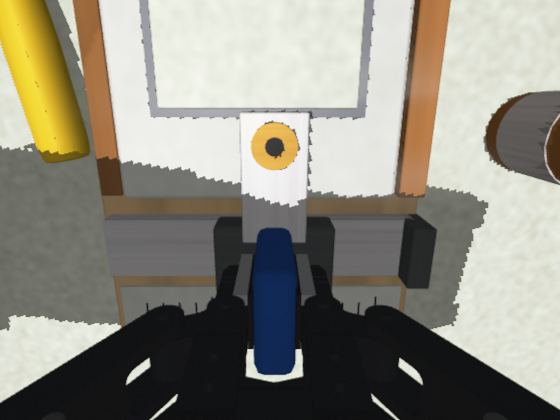

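View pics/s2.png

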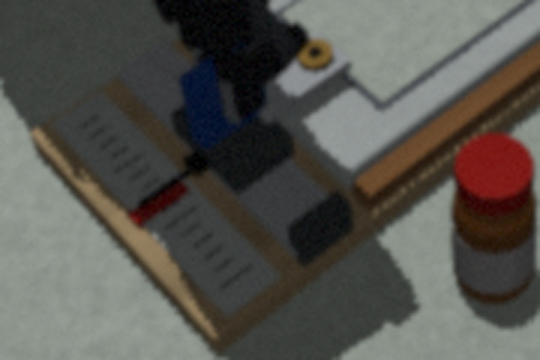

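In the scene crop the pointer runs from (195,162) to (140,203), over the upper-left edge of the marker at (158,203). Parallax shifts it, so I measure both properly.

```bash
python3 - <<'E'
from h import *
for n in("scene","top"):
  c=read_camera(n); P=cloud(c); J=(P[...,:2]-O)@A.T
  im=c["image"].astype(int); b,g,r=im[...,0],im[...,1],im[...,2]
  box=(abs(J[...,0])<.05)&(J[...,1]<-.155)&(J[...,1]>-.2)&(P[...,2]>.012)
  red=box&(r>60)&(g<r*.45)&(b<r*.5); dark=box&(im.sum(-1)<100)
  for k,m in(("red",red),("dark",dark),("high",box&(P[...,2]>.025))):
    print(n,k,m.sum())
    if m.sum()>3:
      print(" mean",J[m].mean(0).round(4),"z",np.percentile(P[m][:,2],[5,50,95]).round(4),"x",np.percentile(J[m][:,0],[2,98]).round(4))
E
```

```text
scene red 9
 mean [ 0.0048 -0.1945] z [0.02   0.0215 0.0231] x [0.0011 0.0078]
scene dark 2085
 mean [ 0.0129 -0.1693] z [0.0336 0.3793 0.5148] x [-0.0265  0.0491]
scene high 7794
 mean [ 0.0197 -0.1659] z [0.23   0.4145 0.5166] x [-0.0327  0.0486]
top red 0
top dark 26
 mean [ 0.0279 -0.1581] z [0.1466 0.5293 0.5498] x [-0.0464  0.0452]
top high 1268
 mean [ 0.0008 -0.1623] z [0.5294 0.5591 0.5733] x [-0.0476  0.0453]
```

```bash
python3 - <<'E'
from h import *
c=read_camera("scene"); P=cloud(c); J=(P[...,:2]-O)@A.T
im=c["image"].astype(int); b,g,r=im[...,0],im[...,1],im[...,2]
box=(abs(J[...,0])<.03)&(J[...,1]<-.16)&(J[...,1]>-.2)&(P[...,2]>.012)&(P[...,2]<.06)
for k,m in(("red",box&(r>30)&(g<r*.5)&(b<r*.55)),("dark",box&(im.max(-1)<35)),("high",box&(P[...,2]>.026))):
    print(k,m.sum())
    for p,q in sorted(zip(J[m].round(4).tolist(),P[m][:,2].round(4)),key=lambda t:t[0][1])[::max(1,m.sum()//20)]: print("  ",p,q)
E
```

```text
red 87
   [0.01, -0.1962] 0.024
   [0.008, -0.195] 0.0235
   [-0.0004, -0.1936] 0.0215
   [0.0073, -0.1929] 0.0315
   [0.0081, -0.1916] 0.0311
   [0.0033, -0.1902] 0.0219
   [0.0058, -0.1884] 0.02
   [0.0071, -0.1869] 0.0226
   [0.0068, -0.1855] 0.0291
   [0.0057, -0.1843] 0.0212
   [0.0091, -0.1825] 0.0229
   [0.0068, -0.1811] 0.022
   [0.0048, -0.1798] 0.0214
   [0.0053, -0.1784] 0.0205
   [0.0081, -0.1763] 0.0213
   [0.0032, -0.175] 0.0204
   [0.0081, -0.1742] 0.022
   [0.0087, -0.1728] 0.0211
   [0.0029, -0.1707] 0.0215
   [0.0061, -0.1692] 0.0205
   [0.0035, -0.1672] 0.0214
   [0.0039, -0.1657] 0.0204
dark 45
   [0.0079, -0.1927] 0.0347
   [0.0067, -0.1902] 0.0337
   [0.0078, -0.1895] 0.0314
   [0.0053, -0.1877] 0.0325
   [0.0064, -0.1861] 0.0347
   [0.0069, -0.1847] 0.0339
   [0.0059, -0.1822] 0.0331
   [0.008, -0.1815] 0.0345
   [0.0048, -0.1798] 0.0323
   [0.0063, -0.1788] 0.0328
   [0.0047, -0.1777] 0.0329
   [0.0067, -0.1769] 0.0341
   [0.0081, -0.1759] 0.0345
   [0.0086, -0.1749] 0.0313
   [0.0078, -0.1737] 0.0347
   [0.0073, -0.1718] 0.0325
   [0.009, -0.1709] 0.0332
   [
[... 238 characters left out ...]
912] 0.0332
   [0.0087, -0.1895] 0.035
   [0.0089, -0.1879] 0.0336
   [0.0077, -0.187] 0.0343
   [0.0085, -0.1858] 0.0339
   [0.0069, -0.1847] 0.0339
   [0.0074, -0.1833] 0.0329
   [0.0081, -0.182] 0.0324
   [0.0079, -0.1803] 0.0305
   [0.0048, -0.1798] 0.0323
   [0.0082, -0.1783] 0.0315
   [0.0075, -0.1776] 0.0328
   [0.0077, -0.1761] 0.0316
   [0.0102, -0.1751] 0.0358
   [0.0062, -0.1746] 0.0341
   [0.0089, -0.1729] 0.0324
   [0.0073, -0.1718] 0.0325
   [0.009, -0.1709] 0.0332
   [0.0066, -0.169] 0.0344
   [0.0086, -0.1683] 0.0357
   [0.0093, -0.1669] 0.035
   [0.007, -0.1655] 0.0341
   [0.0088, -0.1646] 0.035
   [0.0089, -0.163] 0.0336
   [0.0076, -0.1616] 0.0364
   [0.009, -0.161] 0.0345
```

Two independent estimates agree that about 3.4 mm more pull is needed.

Request:
{"fn": "carry_out", "kwargs": {
  "moves": [
    {"tx":-0.17,"ty":0.05,"tz":0,"wx":0,"wy":0,"wz":0,"claw":1},
    {"tx":-0.17,"ty":0.05,"tz":0,"wx":0,"wy":0,"wz":0,"claw":1},
    {"tx":0,"ty":0,"tz":0,"wx":0,"wy":0,"wz":0,"claw":1},
    {"tx":0,"ty":0,"tz":0,"wx":0,"wy":0,"wz":0,"claw":1},
    {"tx":0,"ty":0,"tz":0,"wx":0,"wy":0,"wz":0,"claw":1}
  ]
}}

```text
clock: 9.95
tcp_pos: [0.5077, -0.1148, 0.0653]
orientation: [0.002, 0.8, 0.6, 0.002]
wrist_force: [8.3, -1.5, -2.4]
finger_gap: 0.0152
grip_force: 59.0
```

```bash
cat > chk.py <<'E'
from h import *
c=read_camera("scene"); P=cloud(c); J=(P[...,:2]-O)@A.T
im=c["image"].astype(int); b,g,r=im[...,0],im[...,1],im[...,2]
box=(abs(J[...,0])<.03)&(J[...,1]<-.16)&(J[...,1]>-.195)&(P[...,2]<.06)
for k,m in(("red",box&(r>30)&(g<r*.5)&(b<r*.55)&(P[...,2]<.026)&(P[...,2]>.012)),("pointer",box&(P[...,2]>.03))):
    print(k,m.sum(),J[m].mean(0).round(4),np.percentile(J[m][:,0],[3,97]).round(4))
s=env.get_state(); print(jig(s["tcp_pos"]).round(4),s["wrist_force"].round(1),s["grip_force"],s["clock"])
cv2.imwrite("pics/s3.png",c["image"])
E
python3 chk.py
```

```text
red 100 [ 0.0036 -0.1798] [-0.002  0.009]
pointer 55 [ 0.0042 -0.176 ] [0.0021 0.0059]
[ 0.0023 -0.1266] [ 7.2 -0.4 -1.9] 59.00823354721069 10.0
```

View pics/s3.png

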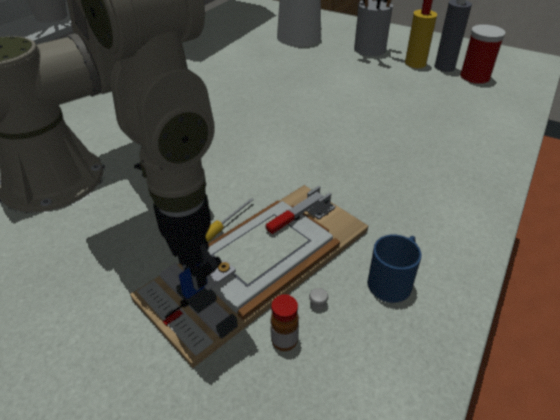

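The pointer is within 0.6 mm of the marker's centre. The clamp is closed, with its red grip at (285,220), and the panel, mug, jar and knob are where they were.

```bash
python3 -c "
from workcell import env
print(env.hand_in())"
```

```text
the job is handed in; nothing more can be done
None
```

The job is handed in: the clamp is snapped shut on the drawer front, and the gripper is still holding the drill guide with its pointer within about 0.6 mm of the red marker's centre (measured by camera).

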